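# Close up the light gate and hold the sight glass in its beam

### The arm

A 6-joint arm with a two-finger parallel gripper is mounted at the origin on the work surface. World frame = base frame: x ahead of the robot, y to its left, z up, the work surface at z = 0. Lengths are in m, angles in degrees, forces in N, time in s.
With the tool pointing down it reaches from about 0.375 to 0.9 m from the base axis. Payload 3.1 kg.
Tool frame: the origin (TCP) lies at the very end of the fingers, on their centre line; the grasp point (between the pads) lies 19 mm behind it (bot.hold_point_z is the z of the grasp point in the tool frame, in m); z points along the fingers, y is the direction in which the jaws open and shut (so a half turn about z gives the same grasp; the last joint's range is limited). The gripper opens to 87 mm and grips with 3 to 60 N. Pads are 19 mm wide; open, the fingers measure 117 mm over their backs; the gripper's body (75 mm by 190 mm) begins 51 mm behind the grasp point.
Start: joints at [53.6, 30.224, 82.088, -0, 67.689, -10.227], TCP at [0.276, 0.561, 0.223] pointing down, gripper open.
Joint ranges: [-176.69, 176.69], [-43.24, 126.21], [12.49, 139.97], [-82, 262], [0, 151.66], [-163.58, 163.58]. Speed limits (degrees/s): [159.86, 159.86, 180, 180, 180, 180].

### API

Orientations are given as a 3x3 rotation matrix whose columns are the frame's x, y, z axes.
In Python, from rig import bot gives the robot as it stands.
- The arm moves only by the tool servo_tool, never from a script. Its argument "increments" is a list of rows, each a list of 3 entries, a list of its own where there are three numbers: the closure, from 0 (fully open) to 1 (shut), then the shift along the tool's x, y, z in mm, then the turn about the tool's z in degrees. In form: [[claw, [x, y, z], turn], ...]. A call has 1 to 5 rows; each row shifts and turns the commanded pose from where the row before left it, along the tool's axes as they then stand; what a row does not reach is not made up. A row lasts 1/8 s, in which the tool goes at most 62.5 mm and 10.7 degrees, less where a joint would pass 70% of its speed; a pose out of reach is approached as far as the arm can. A call with a gripper value outside its range is refused whole. The fingers move at their own pace and stop on an object; the grip force is fixed at half the most. Time passes only in rows, so rows that do not move let the fingers close. It gives the time, the measured TCP pose, the force and the opening at its end, in the units of the state.
- bot.read_state(): the state, without advancing time (a new reading comes with each control period).
- bot.capture(name): name is "scene" or "top" or "wrist"; returns (picture, depth): 420x560x3 uint8, blue, green, red; 420x560 float32, m along the optical axis (not along the pixel's ray), 0 where there is no reading.
- bot.camera_info(name): a dict with "K" (3x3 intrinsics, pixels), "R" (3x3) and "t" (3): a world point X has camera coordinates R X + t; the wrist camera has in their place "mount" (4x4, takes a point from camera to tool coordinates, whose origin is the TCP and whose axes are the flange's). Camera axes: x right, y down, z forward; pixel columns grow to the right and rows downward; lengths in m; the calibration is good to about 2 mm. A picture is of the moment at which its call begins: read the wrist's pose just before it. camera_info takes no time and is no camera call.
- bot.hand_in(): hands the job in, once; it reports no verdict.
Trained networks look in the newest picture that a camera, given by its name, has taken for a name from the list of things; names that differ only in an ending like _2 or _b are one class to them, and where a whole thing is asked for, a point or a joint stands for the part that bears it (a point fixed in the world has none). Each returns a list of dicts, best first, with "p" (0 to 1); they miss things now and then, are a little off and sometimes report something else, mostly with a low value. They report only what shows in the picture. A call takes as long as a camera call. They do not tell look-alikes from the thing itself.
- bot.find_in(camera, thing): "bbox" ([left, top, right, bottom] in pixels, round what is visible of it).
- bot.trace(camera, thing): "region" (420x560 bool, what is visible of it) and "bbox" ([left, top, right, bottom] in pixels, round what is visible of it).
The state is a dict: "time_s": time; "joint_positions": joint angles; "qvel": joint speeds; "tau": joint torques, N m; "position": TCP position; "tcp_rot": TCP orientation; "force": force on the tool from outside, world axes, zero at the start; "moment": the same for the moment, N m; "opening": opening from 0.0 (shut) to 1.0 (fully open).
Only numpy, scipy, OpenCV 4.12 (cv2) and the standard library are available. Lean on these libraries where they do the work, as an engineer would, in place of code of your own. Each camera call takes 0.05 s, during which the arm holds its last target.

### The job

On the inspection bench, first slide the loose lens module along its guides until it sits flush against the lamp housing of the light gate, leaving no gap. Then take the glass sight block out of its rack, with the gripper touching only its two frosted narrow faces and never the clear ones, and hold it upright in the light path, in mid-air about midway between the lens module and the receiver, its clear faces square to the beam and the beam through the middle of the glass. Finish while still holding it there, and leave the other things on the bench alone.

Things in the scene. Friction and masses are not known exactly. Their poses are not given: they have to be found in the camera images.
- gate: The fixed light gate: aluminium bed 120 (x) x 342 (y) x 12 mm on the table with two grey upright housings, 70 mm wide in x, tops 115 mm above the table: the lamp at y +116 to +196 mm, the receiver at y -120 to -60 mm. Origin on the table under the middle of the holding space, z up, y along the light path from receiver to lamp.
- gate_light (a point): Point on the light path, 85 mm above the table, midway between the receiver and the lens module when that is flush (60 mm from each); axes as the gate: the light runs along y, level, from the lamp at +y to the receiver at -y, drawn as a thin pale line. The block's centre belongs here.
- lamp_face (a point): Centre of the upright face of the lamp housing against which the lens module must sit, 62 mm above the table, same axes as gate_light; the face looks to -y. The loose module starts 18 to 40 mm from it.
- lens_center (a point): Centre, half-way up, of the loose lens module: upright black block 50 (x) x 56 (y, along the light) x 100 mm, about 0.35 kg, a lens ring on its y faces; slides with plain friction on the gate's bed between two guide strips (6 mm high, 2.5 mm free each side). Centre 62 mm above the table; axes about as the gate. Flush: centre 28 mm from lamp_face along y. Grip its x faces, or push low.
- block_center (a point): Centre, half-way up, of the glass sight block: upright, 36 (x) x 20 (y) x 80 mm, about 0.14 kg, the only glass piece. Its narrow faces (20 mm wide, at x +18 and -18 mm) are milky frosted plates 5 mm thick, full height: grip only these. The wide faces at y +10 and -10 mm are clear; light passes through along y. Starts in a pocket of the rack, centre 46 mm above the table.
- rack: Fixed grey rack, a plate 90 mm (x) by 190 mm (y), 18 mm thick, with three pockets 12 mm deep (40 by 24 mm) at y = -60, 0, +60 mm; origin under its centre. Holds the sight block and the two blanks in any order, all with the rack's yaw.
- blank_a: stepped steel blank 70 mm high, 36 x 20 mm up to 35 mm and 14 x 20 mm above, standing in one of the rack's pockets; a bystander; origin under its centre
- blank_b: dark steel blank 36 x 20 x 45 mm with a round stub 18 mm across and 15 mm high on top, standing in one of the rack's pockets; a bystander; origin under its centre
- collar: steel ring 64 mm across, 22 mm high, lying on the table; a bystander; origin under its centre
- driver: screwdriver 160 mm long lying on the table; a bystander; origin under its middle
- bracket: bent aluminium angle 70 x 50 x 54 mm; a bystander; origin under the middle of its foot
- jar: white jar 60 mm across, 85 mm high, black cap; a bystander; origin under its centre
- bin: open blue parts bin 80 x 110 x 50 mm with pins in it; a bystander; origin under its centre
Mind the look-alikes: they are no part of the job. Leave any red look-alike of the part that bears lens_center alone.

How it is judged:
By the outcome, as a careful person would: the job done as asked, in the order asked, and still so for the second after the job is handed in, while the arm keeps its last pose, push and grip.
It also fails if it takes over 54 s, if anything falls off the work surface, if the arm or the gripper's body presses on something with over 40 N, if the wrist force passes 120 N, or if a joint passes its speed limit or range.

## Working session

There is one attempt and no reset: what is moved stays moved. The work goes in short steps, Python scripts to look and compute and a tool call to move; the robot and the scene stay as the last step left them, time stands still between calls to the robot, and variables do not carry over. Pictures are saved under pics/ and viewed, and the job is handed in when it is done.

Besides the shell and the picture viewer there is one more tool, called after "Call:" as name(argument=value, ...), one argument or row to a line, values as JSON. servo_tool: Moves the arm, as the interface text tells. Its arguments: {"type":"object","properties":{"increments":{"type":"array","items":{"type":"array"}}},"required":["increments"]}

```bash
ls; mkdir -p pics
python3 - <<'E'
from rig import bot
import cv2,numpy as np
np.set_printoptions(precision=4,suppress=True)
for c in ["scene","top"]:
    p,d=bot.capture(c); cv2.imwrite(f"pics/{c}0.png",p); np.save(f"{c}_d0.npy",d)
    i=bot.camera_info(c); print(c,i)
print(bot.camera_info("wrist"))
print(bot.read_state())
E
```

```text
pics
scene {'K': array([[446.1659,   0.    , 277.4105],
       [  0.    , 446.1659, 202.1814],
       [  0.    ,   0.    ,   1.    ]]), 'R': array([[ 0.7456,  0.6663, -0.0097],
       [ 0.3621, -0.4173, -0.8335],
       [-0.5594,  0.618 , -0.5525]]), 't': array([-0.3904, -0.1728,  1.5072])}
top {'K': array([[453.8824,   0.    , 278.176 ],
       [  0.    , 453.8824, 219.9777],
       [  0.    ,   0.    ,   1.    ]]), 'R': array([[-0.0082, -1.    ,  0.0019],
       [-0.9774,  0.0076, -0.2113],
       [ 0.2113, -0.0036, -0.9774]]), 't': array([-0.0802,  0.5733,  1.2093])}
{'K': array([[309.3187,   0.    , 280.7169],
       [  0.    , 309.3187, 211.1457],
       [  0.    ,   0.    ,   1.    ]]), 'mount': array([[ 0.0002, -0.9709, -0.2397,  0.0652],
       [ 1.    ,  0.0003, -0.0006, -0.0005],
       [ 0.0007, -0.2397,  0.9709, -0.162 ],
       [ 0.    ,  0.    ,  0.    ,  1.    ]])}
{'time_s': 0.1, 'joint_positions': array([ 53.5981,  30.2748,  82.1476,  -0.0001,  67.6883, -10.2266]), 'qvel': array([ 0.0321, -0.143 , -0.1314,  0.0942, -0.0787, -0.0213]), 'tau': array([  0.0003, -44.0979, -17.7154,   0.0635,   0.0533,  -0.    ]), 'position': array([0.2753, 0.5604, 0.2217]), 'tcp_rot': array([[-0.8974,  0.4411, -0.0011],
       [ 0.4411,  0.8974, -0.0016],
       [ 0.0003, -0.0019, -1.    ]]), 'force': array([-0.1422,  0.2765, -0.6051]), 'moment': array([0.0178, 0.0145, 0.0164]), 'opening': 1.0019545335641975}
```

View pics/scene0.png

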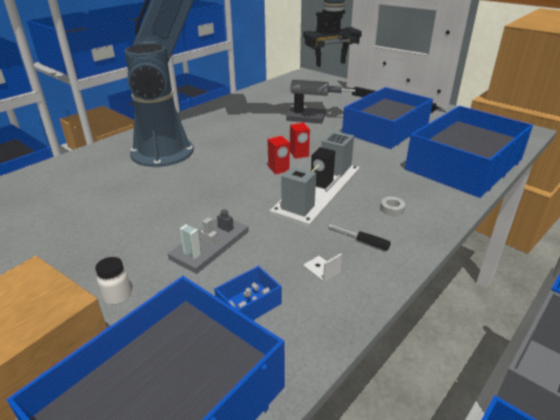

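View pics/top0.png

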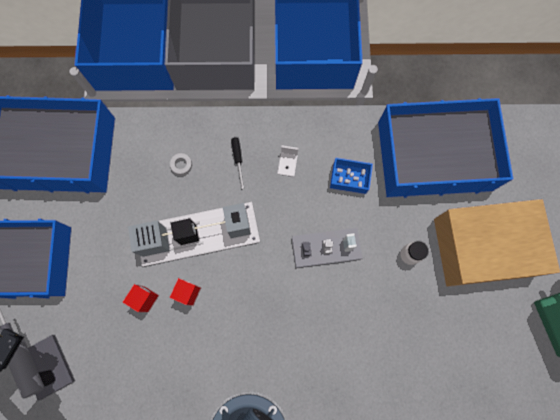

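The top view shows the gate at about (200,235), with the vented lamp at (148,237), the black lens module at (184,231) and the receiver at (237,222). The rack is at (326,250) with the glass block in its right pocket at (350,241). Two red look-alikes stand at (141,298) and (185,292) and are to be left alone. Next I measure with the networks and depth.

```bash
cat > h.py <<'E'
from rig import bot
import cv2,numpy as np
np.set_printoptions(precision=4,suppress=True)
def cloud(cam,d,st=None):
    i=bot.camera_info(cam);K=i['K']
    v,u=np.mgrid[0:420,0:560]
    pc=np.stack([(u-K[0,2])/K[0,0]*d,(v-K[1,2])/K[1,1]*d,d],-1)
    if cam=='wrist':
        m=i['mount'];pt=pc@m[:3,:3].T+m[:3,3]
        return pt@st['tcp_rot'].T+st['position']
    return (pc-i['t'])@i['R']
def proj(cam,X,st=None):
    i=bot.camera_info(cam);X=np.atleast_2d(X)
    if cam=='wrist':
        m=i['mount'];c=((X-st['position'])@st['tcp_rot']-m[:3,3])@m[:3,:3]
    else: c=X@i['R'].T+i['t']
    p=c@i['K'].T
    return p[:,:2]/p[:,2:]
E
python3 - <<'E'
from h import *
p,d=bot.capture("top"); P=cloud("top",d)
np.save('P.npy',P)
for n in ["gate","lens_center","rack","block_center"]:
    for r in bot.trace("top",n)[:3]:
        m=r['region']&(d>0); q=P[m]
        print(n,round(r['p'],2),np.round(r['bbox']),m.sum(),np.median(q,0),'z95',np.percentile(q[:,2],95))
        h=q[:,2]
        for lo,hi in ([(0.006,.018),(.105,.125)] if n=='gate' else [(.095,.13)] if n=='lens_center' else [(.012,.024),(.07,.1)]):
            s=q[(h>lo)&(h<hi)]
            if len(s)>10: print('  ',lo,hi,len(s),cv2.minAreaRect(s[:,:2].astype(np.float32)*1000))
c=cv2.resize(p[190:330,110:390],None,fx=2.8,fy=2.8,interpolation=cv2.INTER_CUBIC);cv2.imwrite('pics/topc.png',c)
E
```

```text
gate 0.65 [131. 202. 260. 268.] 4489 [0.5348 0.136  0.016 ] z95 0.11770145626101593
   0.006 0.018 2394 ((547.5811157226562, 148.000732421875), (121.17807006835938, 341.2476806640625), 11.588959693908691)
   0.105 0.125 1407 ((546.0109252929688, 155.61727905273438), (71.98626708984375, 316.79180908203125), 11.345316886901855)
lens_center 0.83 [172. 218. 198. 242.] 573 [0.5357 0.1677 0.1106] z95 0.11567767548987527
   0.095 0.13 405 ((542.2749633789062, 172.18959045410156), (52.137245178222656, 55.482330322265625), 10.201411247253418)
lens_center 0.73 [122. 286. 160. 315.] 682 [0.3587 0.2798 0.0982] z95 0.10328562926817071
   0.095 0.13 424 ((361.4173889160156, 288.402587890625), (51.48130416870117, 57.25380325317383), 58.06770706176758)
block_center 0.73 [325. 237. 331. 258.] 136 [ 0.4988 -0.2215  0.0422] z95 0.07809179737609899
   0.012 0.024 17 ((505.99169921875, -227.9402618408203), (39.82257843017578, 29.00103759765625), 6.783692836761475)
   0.07 0.1 38 ((503.7265625, -223.83811950683594), (14.07397174835205, 19.94319725036621), 6.889492034912109)
block_center 0.72 [343. 235. 358. 252.] 174 [ 0.5072 -0.2791  0.0826] z95 0.08912270169724043
   0.012 0.024 11 ((503.3299865722656, -275.90594482421875), (28.846586227416992, 9.47333812713623), 30.10073471069336)
   0.07 0.1 110 ((510.257080078125, -282.9596252441406), (35.19967269897461, 20.395780563354492), 5.190864086151123)
```

View pics/topc.png

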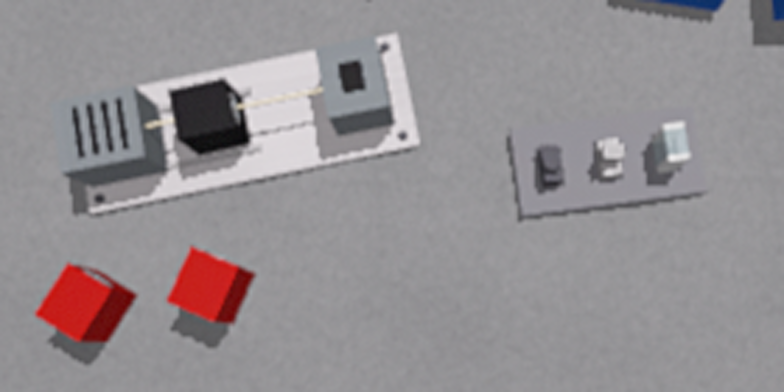

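Candidates for the lens module are the black block at (184,231), which stands on the gate bed, and two red blocks at (141,298) and (185,292) on the table. The black one fits. The glass block is at (350,241), not the stepped blank at (328,248) that the network also proposed. I'll move the wrist camera over the gate for a precise look.

```bash
cat >> h.py <<'E'
def plan(tgt,head,n,s=None,half=False):
    s=s or bot.read_state(); R=s['tcp_rot']; p=s['position']
    h0=np.degrees(np.arctan2(R[1,1],R[0,1])); dh=(head-h0+180)%360-180
    if half: dh=(dh+90)%180-90
    D=np.array(tgt)-p; print('h0',h0,'dh',dh,'D',D*1000)
    for k in range(n):
        h=np.radians(h0+dh*k/n); y=np.array([np.cos(h),np.sin(h),0]); z=np.array([0,0,-1.]); x=np.cross(y,z)
        print(np.round([D@x/n*1000,D@y/n*1000,D@z/n*1000],1).tolist(), round(-dh/n,2))
E
python3 - <<'E'
from h import *
plan([.545,.15,.26],11.4,10)
E
```

```text
h0 63.826786988512474 dh -52.426786988512475 D [ 269.4313 -410.8006   37.6668]
[-42.3, -25.0, -3.8] 5.24
[-44.4, -21.0, -3.8] 5.24
[-46.1, -16.9, -3.8] 5.24
[-47.5, -12.6, -3.8] 5.24
[-48.4, -8.2, -3.8] 5.24
[-49.0, -3.7, -3.8] 5.24
[-49.1, 0.8, -3.8] 5.24
[-48.8, 5.2, -3.8] 5.24
[-48.2, 9.7, -3.8] 5.24
[-47.1, 14.0, -3.8] 5.24
```

Call:
servo_tool(
  increments=[
    [0, [-42, -25, -4], 5.2],
    [0, [-44, -21, -4], 5.2],
    [0, [-46, -17, -4], 5.2],
    [0, [-47.5, -12.5, -4], 5.2],
    [0, [-48.5, -8, -4], 5.2],
  ],
)

```text
time_s: 0.98
position: [0.4109, 0.3549, 0.2429]
tcp_rot: [[-0.611, 0.792, 0.001], [0.792, 0.611, 0.0], [-0.0, 0.001, -1.0]]
force: [0.6, 0.4, -0.2]
opening: 1.001
```

Call:
servo_tool(
  increments=[
    [0, [-49, -4, -4], 5.2],
    [0, [-49, 1, -4], 5.2],
    [0, [-49, 5, -4], 5.2],
    [0, [-48, 10, -4], 5.2],
    [0, [-47, 14, -4], 5.2],
  ],
)

```text
time_s: 1.6
position: [0.5466, 0.1502, 0.2629]
tcp_rot: [[-0.202, 0.979, 0.0], [0.979, 0.202, 0.0], [0.0, 0.0, -1.0]]
force: [0.4, -0.2, -1.1]
opening: 0.997
```

Call:
servo_tool(
  increments=[
    [0, [0, 0, 0], 0],
    [0, [0, 0, 0], 0],
  ],
)

```text
time_s: 1.85
position: [0.5453, 0.1517, 0.2623]
tcp_rot: [[-0.205, 0.979, -0.001], [0.979, 0.205, 0.0], [0.001, -0.001, -1.0]]
force: [-0.9, 0.0, 0.1]
opening: 0.998
```

Run:
```python
from h import *
s=bot.read_state();print(s['position'],s['tcp_rot'][:,1],s['time_s'],s['joint_positions'],np.abs(s['qvel']).max())
p,d=bot.capture("wrist");cv2.imwrite('pics/w1.png',p)
P=cloud('wrist',d,s);np.save('P1.npy',P)
z=P[...,2]
for n,lo,hi in [("gate",.108,.122),("gate",.006,.018),("lens_center",.106,.118)]:
    for r in bot.trace("wrist",n)[:3]:
        m=r['region']&(z>lo)&(z<hi)&(d>0)
        if m.sum()<50: continue
        m=cv2.erode(m.astype(np.uint8),np.ones((3,3)))>0
        q=P[m]; print(n,round(r['p'],2),np.round(r['bbox']),len(q),q.mean(0),cv2.minAreaRect(q[:,:2].astype(np.float32)*1000))
```

```text
[0.5453 0.1517 0.2623] [ 0.9788  0.2048 -0.001 ] 1.85 [ 4.2201 23.1068 87.952   0.033  69.0021 -7.6076] 1.4281841281003138
gate 0.56 [235.  23. 334. 324.] 8031 [0.5284 0.2305 0.1152] ((542.2775268554688, 161.73391723632812), (68.21373748779297, 301.1484069824219), 11.42166805267334)
gate 0.56 [235.  23. 334. 324.] 8587 [0.5437 0.1549 0.012 ] ((544.8081665039062, 147.6406707763672), (117.70604705810547, 339.40179443359375), 11.359853744506836)
```

View pics/w1.png

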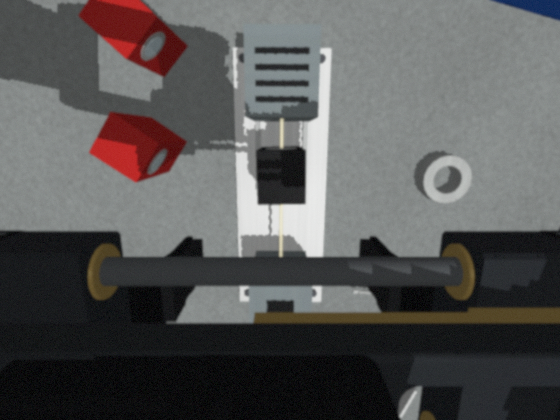

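The wrist view shows the lamp at the top (282,75), the black lens module at (281,175) with a gap to the lamp (rows 118–147), and the receiver partly hidden behind the gripper. I'll measure the edges in gate axes.

Run:
```python
from h import *
a=np.radians(11.4);gx=np.array([np.cos(a),np.sin(a)]);gy=np.array([-np.sin(a),np.cos(a)])
for f,name in [('P1.npy','wrist'),('P.npy','top')]:
    P=np.load(f);X=P[...,:2]@gx*1000;Y=P[...,:2]@gy*1000;Z=P[...,2]*1000
    c=np.array([.5535,.1184]);cx,cy=c@gx*1000,c@gy*1000
    X=X-cx;Y=Y-cy
    def st(n,m):
        if m.sum()<10: print(n,m.sum());return
        q=np.stack([X[m],Y[m]],1); r=cv2.minAreaRect(np.stack([P[...,0][m],P[...,1][m]],1).astype(np.float32)*1000)
        print(name,n,m.sum(),'x',np.percentile(X[m],[0.5,99.5]),'y',np.percentile(Y[m],[.5,99.5]),'z',np.median(Z[m]),'yaw',r[2])
    near=(abs(X)<60)
    st('lamp',near&(Y>105)&(Y<215)&(Z>109)&(Z<122))
    st('recv',near&(Y>-140)&(Y<-40)&(Z>109)&(Z<122))
    st('lens',near&(Y>0)&(Y<108)&(Z>106)&(Z<120))
    st('bed',(abs(X)<80)&(Y>-150)&(Y<230)&(Z>8)&(Z<16))
    m=near&(Y>100)&(Y<130)&(Z>30)&(Z<105);st('lampface',m); 
    if m.sum()>10: print(np.median(Y[m]))
    m=near&(Y>20)&(Y<70)&(Z>30)&(Z<100);st('lens -y face',m)
    if m.sum()>10: print(np.median(Y[m]))
# block from top
P=np.load('P.npy')
```

```text
wrist lamp 7077 x [-37.1163  32.144 ] y [115.5663 195.3494] z 115.13256376402259 yaw 11.640718460083008
wrist recv 1683 x [-36.8587  32.3985] y [-106.1115  -62.7244] z 115.04679906891197 yaw 11.8718843460083
wrist lens 2709 x [-27.2544  22.6793] y [29.2575 84.2941] z 111.91773256569302 yaw 11.989433288574219
wrist bed 10067 x [-62.3199  57.0409] y [-135.8921  198.742 ] z 11.983084086638286 yaw 11.425677299499512
wrist lampface 258 x [-36.7598  31.7368] y [100.7241 115.6183] z 85.58074405955605 yaw 11.444217681884766
115.49712478772071
wrist lens -y face 12 x [-4.0819 -0.7111] y [20.1685 22.9103] z 86.94448434896071 yaw 11.93034553527832
21.587934111931556
top lamp 803 x [-35.2634  34.7797] y [114.9285 195.4811] z 115.3315930935455 yaw 11.378828048706055
top recv 577 x [-35.3368  35.1923] y [-120.3231  -60.7661] z 115.2883637385249 yaw 11.071136474609375
top lens 391 x [-25.421   24.7348] y [28.4256 84.09  ] z 112.23018247930528 yaw 12.39548110961914
top bed 2126 x [-59.8387  59.9665] y [-139.6038  197.6598] z 12.113942928282015 yaw 11.520654678344727
top lampface 173 x [-35.6985  34.2937] y [104.3252 129.3636] z 72.09602491396377 yaw 0.262356162071228
115.58021876078881
top lens -y face 136 x [-25.6933  24.3876] y [23.8704 69.2223] z 68.25021842457878 yaw 62.12346649169922
34.40728366330629
```

Run:
```python
from h import *
plan([.5405,.1734,.058],11.5,5)
```

```text
h0 11.940779364991265 dh -0.4407793649912719 D [  -4.4439   20.6727 -204.4804]
[4.2, -0.0, 40.9] 0.09
[4.2, -0.0, 40.9] 0.09
[4.2, -0.0, 40.9] 0.09
[4.2, -0.0, 40.9] 0.09
[4.2, -0.0, 40.9] 0.09
```

Call:
servo_tool(
  increments=[
    [0, [11, 0, 35], 0.4],
    [0, [10, 0, 45], 0],
    [0, [0, 0, 45], 0],
    [0, [0, 0, 45], 0],
    [0, [0, 0, 34], 0],
  ],
)

```text
time_s: 2.68
position: [0.5404, 0.1732, 0.0568]
tcp_rot: [[-0.2, 0.98, -0.002], [0.98, 0.2, -0.0], [0.0, -0.002, -1.0]]
force: [0.5, 0.7, 0.1]
opening: 1.005
```

Call:
servo_tool(
  increments=[
    [0, [0, 0, 0], 0],
    [0, [0, 0, 0], 0],
  ],
)

```text
time_s: 2.92
position: [0.5423, 0.1728, 0.0596]
tcp_rot: [[-0.199, 0.98, 0.002], [0.98, 0.199, 0.0], [-0.0, 0.002, -1.0]]
force: [1.0, -0.3, -0.2]
opening: 1.001
```

Run:
```python
from h import *
s=bot.read_state();print(s['position'],s['tcp_rot'],s['force'],s['time_s'])
p,d=bot.capture("wrist");cv2.imwrite('pics/w2.png',p)
```

```text
[0.5423 0.1728 0.0596] [[-0.1991  0.98    0.0019]
 [ 0.98    0.1991  0.0002]
 [-0.0002  0.0019 -1.    ]] [ 0.9985 -0.2894 -0.2461] 2.925
```

View pics/w2.png

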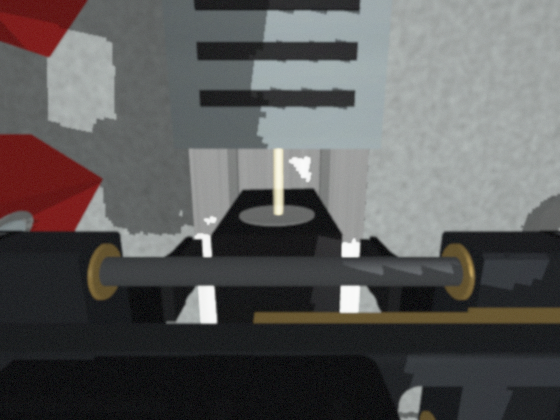

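The fingers straddle the lens module symmetrically: lens at columns 213–345, fingers at about 190 and 372. The gap to the lamp is visible at rows 148–190. Closing.

Call:
servo_tool(
  increments=[
    [1, [0, 0, 0], 0],
    [1, [0, 0, 0], 0],
    [1, [0, 0, 0], 0],
    [1, [0, 0, 0], 0],
    [1, [0, 0, 0], 0],
  ],
)

```text
time_s: 3.6
position: [0.5414, 0.1721, 0.0586]
tcp_rot: [[-0.198, 0.98, -0.0], [0.98, 0.198, -0.0], [0.0, -0.0, -1.0]]
force: [-1.3, 0.2, 0.4]
opening: 0.576
```

Call:
servo_tool(
  increments=[
    [1, [0, 0, 0], 0],
    [1, [0, 0, 0], 0],
    [1, [0, 0, 0], 0],
  ],
)

```text
time_s: 3.98
position: [0.5413, 0.1721, 0.0586]
tcp_rot: [[-0.198, 0.98, -0.001], [0.98, 0.198, -0.0], [-0.0, -0.001, -1.0]]
force: [-1.5, -1.1, 4.1]
opening: 0.577
```

Call:
servo_tool(
  increments=[
    [1, [6, 0, 0], 0],
    [1, [7, 0, 0], 0],
    [1, [7, 0, 0], 0],
    [1, [6, 0, 0], 0],
    [1, [1, 0, 0], 0],
  ],
)

```text
time_s: 4.6
position: [0.5363, 0.1994, 0.0585]
tcp_rot: [[-0.199, 0.98, 0.001], [0.98, 0.199, 0.0], [0.0, 0.001, -1.0]]
force: [0.3, -2.0, 0.9]
opening: 0.58
```

Call:
servo_tool(
  increments=[
    [1, [0.5, 0, 0], 0],
    [1, [0.5, 0, 0], 0],
    [1, [0.5, 0, 0], 0],
    [1, [0.5, 0, 0], 0],
  ],
)

```text
time_s: 5.1
position: [0.5358, 0.2004, 0.0586]
tcp_rot: [[-0.198, 0.98, -0.0], [0.98, 0.198, -0.0], [-0.0, -0.0, -1.0]]
force: [0.6, -3.4, 0.1]
opening: 0.58
```

Run:
```python
from h import *
s=bot.read_state();print(s['position'],s['force'],s['time_s'])
p,d=bot.capture("wrist");cv2.imwrite('pics/w3.png',p[100:300,140:420].repeat(2,0).repeat(2,1))
```

```text
[0.5358 0.2004 0.0586] [ 0.6118 -3.449   0.0858] 5.1
```

View pics/w3.png

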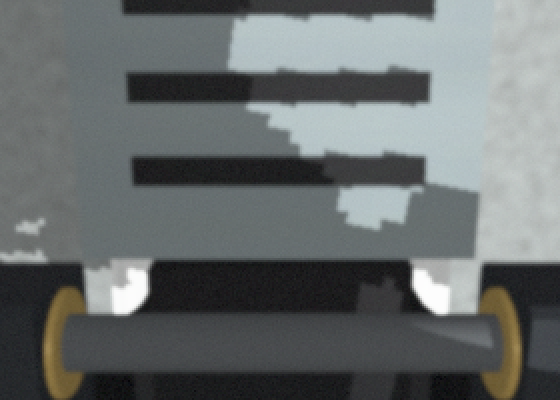

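Near contact; friction force is only about 3 N. I'll continue in small steps until the force rises.

Call:
servo_tool(
  increments=[
    [1, [0.5, 0, 0], 0],
    [1, [0.5, 0, 0], 0],
    [1, [0.5, 0, 0], 0],
    [1, [0, 0, 0], 0],
  ],
)

```text
time_s: 5.65
position: [0.5354, 0.2021, 0.0586]
tcp_rot: [[-0.198, 0.98, -0.0], [0.98, 0.198, -0.0], [-0.0, -0.0, -1.0]]
force: [1.2, -3.1, 1.1]
opening: 0.576
```

Call:
servo_tool(
  increments=[
    [1, [0.5, 0, 0], 0],
    [1, [0.5, 0, 0], 0],
    [1, [0, 0, 0], 0],
  ],
)

```text
time_s: 6.02
position: [0.5353, 0.2023, 0.0586]
tcp_rot: [[-0.198, 0.98, -0.0], [0.98, 0.198, -0.001], [-0.001, -0.0, -1.0]]
force: [0.0, -6.4, 2.8]
opening: 0.574
```

Call:
servo_tool(
  increments=[
    [1, [0.5, 0, 0], 0],
    [1, [0.5, 0, 0], 0],
    [1, [0, 0, 0], 0],
  ],
)

```text
time_s: 6.4
position: [0.5353, 0.2023, 0.0586]
tcp_rot: [[-0.198, 0.98, -0.0], [0.98, 0.198, -0.002], [-0.002, -0.001, -1.0]]
force: [0.8, -10.4, 3.0]
opening: 0.574
```

Contact: the position has stalled at y=0.2023 while the force rises to 10 N. I'll press a bit more to seat it square, then release.

Call:
servo_tool(
  increments=[
    [1, [0.5, 0, 0], 0],
    [1, [0.5, 0, 0], 0],
    [1, [0, 0, 0], 0],
    [1, [0, 0, 0], 0],
  ],
)

```text
time_s: 6.9
position: [0.5352, 0.2025, 0.0586]
tcp_rot: [[-0.198, 0.98, -0.0], [0.98, 0.198, -0.003], [-0.003, -0.001, -1.0]]
force: [1.9, -13.1, 3.2]
opening: 0.574
```

Call:
servo_tool(
  increments=[
    [0.3, [0, 0, 0], 0],
    [0.0, [0, 0, 0], 0],
    [0, [0, 0, 0], 0],
    [0, [0, 0, 0], 0],
    [0, [0, 0, 0], 0],
  ],
)

```text
time_s: 7.52
position: [0.5348, 0.2053, 0.0585]
tcp_rot: [[-0.198, 0.98, -0.0], [0.98, 0.198, 0.0], [0.0, -0.0, -1.0]]
force: [0.2, 0.1, 0.3]
opening: 0.98
```

Call:
servo_tool(
  increments=[
    [0, [0, 0, -40], 0],
    [0, [0, 0, -45], 0],
    [0, [-40, 0, -50], 0],
    [0, [-45, 0, -30], 0],
    [0, [0, 0, 0], 0],
  ],
)

```text
time_s: 8.15
position: [0.5543, 0.1203, 0.2254]
tcp_rot: [[-0.194, 0.981, 0.007], [0.981, 0.194, -0.0], [-0.002, 0.007, -1.0]]
force: [-0.5, 0.4, -0.7]
opening: 1.001
```

Call:
servo_tool(
  increments=[
    [0, [-45, 0, 0], 0],
    [0, [-30, 0, 0], 0],
    [0, [0, 0, 0], 0],
    [0, [0, 0, 0], 0],
  ],
)

```text
time_s: 8.65
position: [0.5655, 0.0503, 0.2215]
tcp_rot: [[-0.198, 0.98, -0.002], [0.98, 0.198, 0.001], [0.002, -0.002, -1.0]]
force: [0.8, 0.5, 0.2]
opening: 1.002
```

Run:
```python
from h import *
s=bot.read_state();print(s['position'],s['force'],s['time_s'],s['joint_positions'])
p,d=bot.capture("wrist");cv2.imwrite('pics/w4.png',p)
pt,dt=bot.capture("top");cv2.imwrite('pics/t4.png',cv2.resize(pt[190:290,110:280],None,fx=4,fy=4))
P=cloud('wrist',d,s);np.save('P4.npy',P)
a=np.radians(11.5);gx=np.array([np.cos(a),np.sin(a)]);gy=np.array([-np.sin(a),np.cos(a)])
for P,n in((P,'wrist'),(cloud('top',dt),'top')):
    X=P[...,:2]@gx*1000;Y=P[...,:2]@gy*1000;Z=P[...,2]*1000
    c=np.array([.5535,.1184]);X-=c@gx*1000;Y-=c@gy*1000
    for nm,y0,y1,z0,z1 in [('lamp',105,215,113.7,122),('lens',50,125,108,113.4),('recv',-140,-40,109,122)]:
        m=(abs(X)<60)&(Y>y0)&(Y<y1)&(Z>z0)&(Z<z1)
        if m.sum()>30:
            q=P[m][:,:2].astype(np.float32)*1000;print(n,nm,m.sum(),np.percentile(X[m],[.5,99.5]),np.percentile(Y[m],[.5,99.5]),cv2.minAreaRect(q)[2])
```

```text
[0.5655 0.0503 0.2215] [0.7939 0.5171 0.2442] 8.65 [ -6.2159  25.9264  90.4194   0.0551  63.7897 -17.6844]
wrist lens 3393 [-26.9289  22.537 ] [59.2442 97.1714] 11.473444938659668
wrist recv 4459 [-37.1071  32.2492] [-113.698   -60.3239] 11.519484519958496
top lamp 335 [-34.5554  34.7415] [145.3561 195.3572] 11.798747062683105
top recv 219 [-34.8652  35.0447] [-120.4295  -95.1969] 11.260371208190918
```

View pics/w4.png

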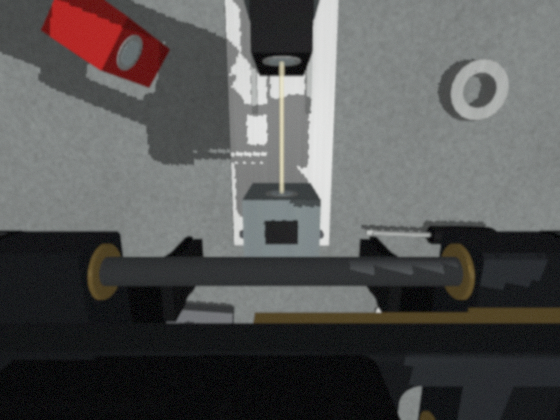

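View pics/t4.png

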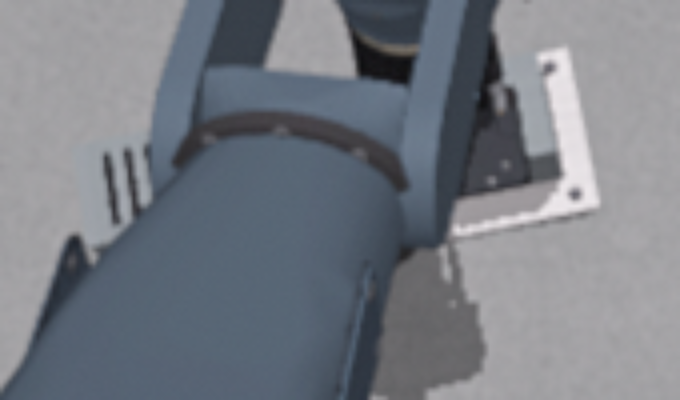

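The lens module is now flush: its near face is at gate y≈+59.6 and its yaw of 11.47° matches the gate. I'll confirm from the top later, since the arm hides it now. Next I go to the rack.

Run:
```python
from h import *
plan([.515,-.345,.24],6,9)
```

```text
h0 11.509638110922596 dh -5.5096381109225945 D [ -50.7261 -395.5855   18.154 ]
[-41.9, -14.3, -2.0] 0.61
[-42.1, -13.8, -2.0] 0.61
[-42.2, -13.4, -2.0] 0.61
[-42.4, -12.9, -2.0] 0.61
[-42.5, -12.5, -2.0] 0.61
[-42.6, -12.0, -2.0] 0.61
[-42.8, -11.6, -2.0] 0.61
[-42.9, -11.1, -2.0] 0.61
[-43.0, -10.7, -2.0] 0.61
```

Call:
servo_tool(
  increments=[
    [0, [-42, -14, -2], 0.6],
    [0, [-42, -14, -2], 0.6],
    [0, [-42, -13.5, -2], 0.6],
    [0, [-42.5, -13, -2], 0.6],
    [0, [-42.5, -12.5, -2], 0.6],
  ],
)

```text
time_s: 9.38
position: [0.5379, -0.1704, 0.2324]
tcp_rot: [[-0.148, 0.989, 0.0], [0.989, 0.148, 0.0], [0.0, 0.0, -1.0]]
force: [-0.2, 0.4, -0.0]
opening: 1.0
```

Call:
servo_tool(
  increments=[
    [0, [-42.5, -12, -2], 0.6],
    [0, [-43, -11.5, -2], 0.6],
    [0, [-43, -11, -2], 0.6],
    [0, [-43, -11, -2], 0.7],
  ],
)

```text
time_s: 9.88
position: [0.5157, -0.3464, 0.2403]
tcp_rot: [[-0.104, 0.995, 0.0], [0.995, 0.104, 0.001], [0.001, 0.0, -1.0]]
force: [1.3, 0.6, -0.2]
opening: 1.003
```

Call:
servo_tool(
  increments=[
    [0, [0, 0, 0], 0],
    [0, [0, 0, 0], 0],
  ],
)

```text
time_s: 10.12
position: [0.5154, -0.3449, 0.2399]
tcp_rot: [[-0.104, 0.995, -0.001], [0.995, 0.104, 0.002], [0.002, -0.001, -1.0]]
force: [-1.2, 0.3, -0.1]
opening: 1.001
```

Run:
```python
from h import *
s=bot.read_state();print(s['position'],s['tcp_rot'][:,1],s['force'],s['time_s'],s['joint_positions'])
p,d=bot.capture("wrist");cv2.imwrite('pics/w5.png',p)
P=cloud('wrist',d,s);np.save('P5.npy',P)
Z=P[...,2]
for n in ("block_center","rack"):
  for r in bot.trace("wrist",n)[:3]:
    m=r['region']&(d>0)
    print(n,r['p'],r['bbox'],m.sum())
    for lo,hi in [(.08,.092),(.015,.021)]:
        k=m&(Z>lo)&(Z<hi)
        if k.sum()>30:print('  ',lo,k.sum(),cv2.minAreaRect(P[k][:,:2].astype(np.float32)*1000))
pt,dt=bot.capture("top");cv2.imwrite('pics/t5.png',cv2.resize(pt[190:290,110:280],None,fx=4,fy=4))
P=cloud('top',dt)
a=np.radians(11.5);gx=np.array([np.cos(a),np.sin(a)]);gy=np.array([-np.sin(a),np.cos(a)])
X=P[...,:2]@gx*1000;Y=P[...,:2]@gy*1000;Z=P[...,2]*1000
c=np.array([.5535,.1184]);X-=c@gx*1000;Y-=c@gy*1000
for nm,y0,y1,z0,z1 in [('lamp',105,215,113.9,122),('lens',50,125,108,113.6),('recv',-140,-40,109,122)]:
        m=(abs(X)<60)&(Y>y0)&(Y<y1)&(Z>z0)&(Z<z1)
        q=P[m][:,:2].astype(np.float32)*1000;print(nm,m.sum(),np.percentile(X[m],[.5,99.5]),np.percentile(Y[m],[.5,99.5]),cv2.minAreaRect(q)[2])
```

```text
[ 0.5154 -0.3449  0.2399] [ 0.9946  0.104  -0.0005] [-1.1709  0.2851 -0.0674] 10.125 [-44.1204  28.8359  81.642    0.0482  69.6232 -50.1081]
block_center 0.79 [264.4, 128.6, 299.7, 150.2] 730
   0.08 728 ((508.1649475097656, -283.71319580078125), (35.132667541503906, 19.424755096435547), 6.013933181762695)
rack 0.56 [240.0, 0.0, 323.8, 168.1] 10051
   0.015 9943 ((501.19110107421875, -227.91482543945312), (90.12244415283203, 182.85484313964844), 6.96639347076416)
lamp 590 [-35.0938  34.6975] [107.5527 194.763 ] 11.074338912963867
lens 326 [-32.3138  29.6994] [ 59.0386 124.3878] 11.151302337646484
recv 268 [-1.6439 35.1825] [-120.2511  -60.9257] 14.069652557373047
```

View pics/w5.png

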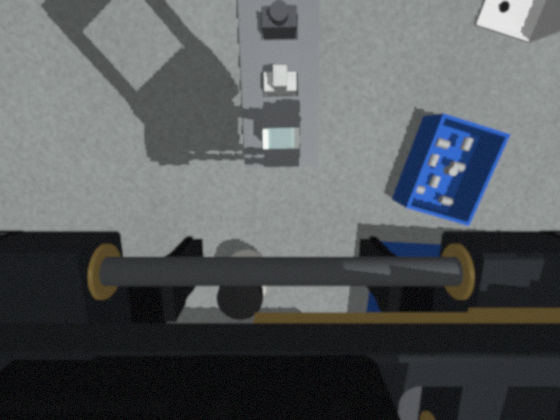

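View pics/t5.png

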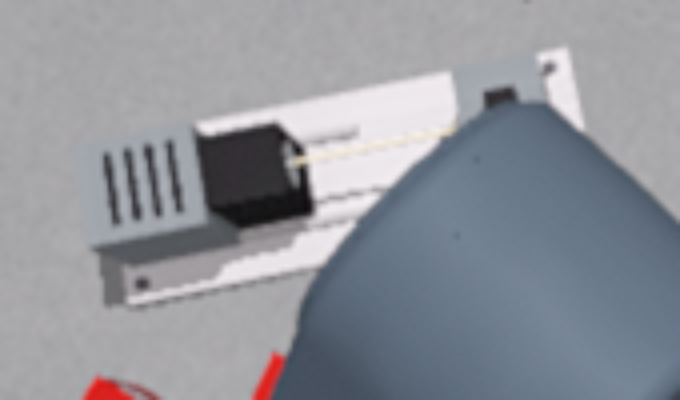

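Top view: the lens sits against the lamp with no gap (crop column about 205), front face at y=59 and lamp face at 115, so flush. In the wrist view the tallest piece, with the glassy top, is at (281,139). The stepped blank is at (280,78) and the stub blank at (280,18). One enlarged crop to confirm.

Run:
```python
from h import *
p=cv2.imread('pics/w5.png');cv2.imwrite('pics/w5c.png',cv2.resize(p[0:190,220:340],None,fx=3.1,fy=3.1,interpolation=cv2.INTER_CUBIC))
P=np.load('P5.npy');k=(P[...,2]>.015)&(P[...,2]<.021)&(abs(P[...,0]-.5)<.07)&(P[...,1]>-.34)&(P[...,1]<-.12)
v,u=np.where(k)
# edges of plate per row
L=[];Rr=[]
for r in range(5,160,3):
    c=np.where(k[r])[0]
    if len(c)>20: L.append(P[r,c[0],:2]);Rr.append(P[r,c[-1],:2])
for e in(L,Rr):
    e=np.array(e,np.float32);f=cv2.fitLine(e,cv2.DIST_HUBER,0,.01,.01).ravel();print(f,np.degrees(np.arctan2(-f[0],f[1])))
plan([.509,-.2835,.1],6.3,3)
```

```text
[ 0.1218 -0.9926  0.4563 -0.2271] -173.00665
[ 0.1194 -0.9928  0.5447 -0.2179] -173.14015
h0 6.042140145641726 dh 0.25785985435828707 D [  -6.6823   61.2577 -140.3459]
[20.5, -0.1, 46.8] -0.09
[20.5, -0.0, 46.8] -0.09
[20.5, -0.0, 46.8] -0.09
```

View pics/w5c.png

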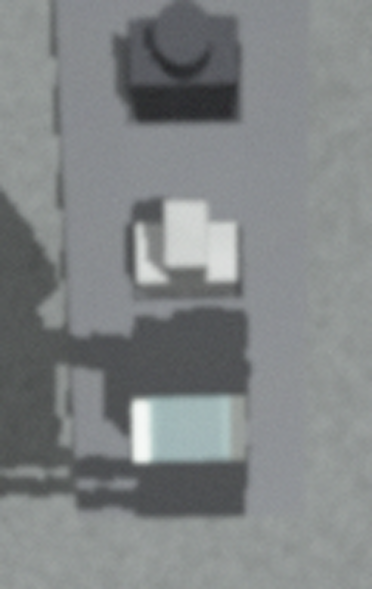

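The crop shows teal glass with white frosted plates left and right, along the jaw direction. The rack yaw is 7.0°. I move above it, then descend.

Call:
servo_tool(
  increments=[
    [0, [25, 0, 20], -0.8],
    [0, [25, 0, 35], 0],
    [0, [11.5, 0.5, 40], 0],
    [0, [0, 0, 35], 0],
    [0, [0, 0, 0], 0],
  ],
)

```text
time_s: 10.95
position: [0.5075, -0.2829, 0.1081]
tcp_rot: [[-0.119, 0.993, -0.005], [0.993, 0.119, 0.004], [0.005, -0.004, -1.0]]
force: [0.2, 0.3, 0.5]
opening: 0.999
```

Call:
servo_tool(
  increments=[
    [0, [0, 0, 0], 0],
  ],
)

```text
time_s: 11.08
position: [0.5099, -0.2856, 0.1115]
tcp_rot: [[-0.118, 0.993, 0.002], [0.993, 0.118, -0.001], [-0.002, 0.001, -1.0]]
force: [-0.0, -0.3, 0.5]
opening: 1.0
```

Run:
```python
from h import *
s=bot.read_state();print(s['position'],s['tcp_rot'][:,1],s['time_s'])
p,d=bot.capture("wrist");cv2.imwrite('pics/w6.png',p)
plan([.509,-.2835,.035],7.0,3)
```

```text
[ 0.5099 -0.2856  0.1115] [0.993  0.1177 0.0014] 11.075
h0 6.746920317293366 dh 0.25307968270664105 D [ -1.1753   2.4647 -77.0119]
[0.9, -0.3, 25.7] -0.08
[0.9, -0.3, 25.7] -0.08
[0.9, -0.3, 25.7] -0.08
```

View pics/w6.png

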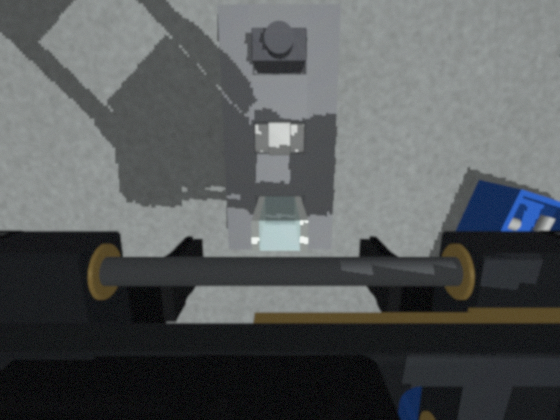

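The block (columns 257–304) is centred between the fingers (centre column 281). Descending 75 mm.

Call:
servo_tool(
  increments=[
    [0, [0, 0, 25], 0],
    [0, [0, 0, 30], 0],
    [0, [0, 0, 20], 0],
    [0, [0, 0, 0], 0],
    [0, [0, 0, 0], 0],
  ],
)

```text
time_s: 11.75
position: [0.5101, -0.2862, 0.037]
tcp_rot: [[-0.117, 0.993, 0.002], [0.993, 0.117, -0.002], [-0.002, 0.002, -1.0]]
force: [-1.1, 0.0, 0.3]
opening: 1.0
```

Call:
servo_tool(
  increments=[
    [0.35, [0, 0, 0], 0],
    [0.5, [0, 0, 0], 0],
    [0.5, [0, 0, 0], 0],
    [0.5, [0, 0, 0], 0],
  ],
)

```text
time_s: 12.25
position: [0.509, -0.2853, 0.0355]
tcp_rot: [[-0.117, 0.993, 0.0], [0.993, 0.117, -0.0], [-0.0, 0.0, -1.0]]
force: [0.2, 0.9, 0.3]
opening: 0.628
```

Run:
```python
from h import *
s=bot.read_state();print(s['position'],s['tcp_rot'][:,1],s['time_s'],s['force'],s['opening'])
p,d=bot.capture("wrist");cv2.imwrite('pics/w7.png',p)
```

```text
[ 0.509  -0.2853  0.0355] [0.9931 0.1171 0.    ] 12.25 [0.2188 0.8924 0.3034] 0.6278090601457605
```

View pics/w7.png

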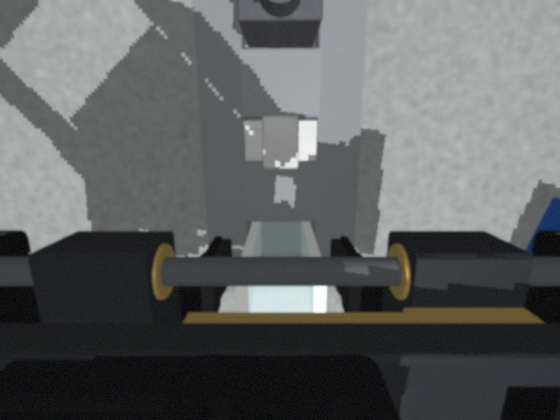

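Call:
servo_tool(
  increments=[
    [0.5, [1.5, 0, 0], -0.3],
    [0.5, [0, 0, 0], 0],
    [1, [0, 0, 0], 0],
    [1, [0, 0, 0], 0],
    [1, [0, 0, 0], 0],
  ],
)

```text
time_s: 12.92
position: [0.5088, -0.2837, 0.0353]
tcp_rot: [[-0.122, 0.992, -0.0], [0.992, 0.122, 0.0], [0.0, -0.0, -1.0]]
force: [-0.6, 1.0, 0.5]
opening: 0.412
```

Call:
servo_tool(
  increments=[
    [1, [0, 0, 0], 0],
    [1, [0, 0, 0], 0],
    [1, [0, 0, 0], 0],
  ],
)

```text
time_s: 13.3
position: [0.5088, -0.2838, 0.0353]
tcp_rot: [[-0.122, 0.992, 0.0], [0.992, 0.122, -0.0], [-0.0, 0.0, -1.0]]
force: [0.3, -0.3, -1.4]
opening: 0.416
```

Call:
servo_tool(
  increments=[
    [1, [0, 0, -6], 0],
    [1, [0, 0, -8], 0],
    [1, [0, 0, -10], 0],
    [1, [0, 0, -10], 0],
  ],
)

```text
time_s: 13.8
position: [0.5089, -0.2839, 0.0703]
tcp_rot: [[-0.122, 0.992, 0.0], [0.992, 0.122, -0.0], [-0.0, 0.0, -1.0]]
force: [-0.6, 0.5, -0.4]
opening: 0.411
```

Gripped: the opening is 36 mm and it lifts free. Next I lift and carry it over the gate.

Call:
servo_tool(
  increments=[
    [1, [0, 0, -25], 0],
    [1, [0, 0, -35], 0],
    [1, [0, 0, -35], 0],
    [1, [0, 0, -30], 0],
    [1, [0, 0, -10], 0],
  ],
)

```text
time_s: 14.42
position: [0.5096, -0.2844, 0.2069]
tcp_rot: [[-0.122, 0.992, 0.004], [0.992, 0.122, -0.003], [-0.003, 0.003, -1.0]]
force: [0.4, -0.1, -1.1]
opening: 0.409
```

Run:
```python
from h import *
s=bot.read_state();print(s['position'],s['opening'],s['time_s'])
plan([.5522,.1175,.205],11.5,12)
```

```text
[ 0.5096 -0.2844  0.2069] 0.4091746846875798 14.425
h0 7.0327942978787865 dh 4.46720570212122 D [ 42.5629 401.8951  -1.9461]
[32.8, 7.6, 0.2] -0.37
[32.8, 7.8, 0.2] -0.37
[32.7, 8.0, 0.2] -0.37
[32.7, 8.3, 0.2] -0.37
[32.6, 8.5, 0.2] -0.37
[32.5, 8.7, 0.2] -0.37
[32.5, 8.9, 0.2] -0.37
[32.4, 9.1, 0.2] -0.37
[32.4, 9.3, 0.2] -0.37
[32.3, 9.5, 0.2] -0.37
[32.2, 9.7, 0.2] -0.37
[32.2, 9.9, 0.2] -0.37
```

Call:
servo_tool(
  increments=[
    [1, [16, 3.5, 0], -0.3],
    [1, [30, 7, 0], -0.4],
    [1, [36, 9, 0], -0.4],
    [1, [36, 9, 0], -0.4],
    [1, [36, 9.5, 0], -0.4],
  ],
)

```text
time_s: 15.05
position: [0.5239, -0.1232, 0.2025]
tcp_rot: [[-0.156, 0.988, -0.004], [0.988, 0.156, 0.002], [0.003, -0.003, -1.0]]
force: [0.6, 0.1, -2.3]
opening: 0.41
```

Call:
servo_tool(
  increments=[
    [1, [36, 9.5, 0], -0.4],
    [1, [36, 9.5, 0], -0.4],
    [1, [36, 10, 0], -0.4],
    [1, [36, 10, 0], -0.4],
    [1, [36, 10.5, 0], -0.4],
  ],
)

```text
time_s: 15.68
position: [0.5418, 0.0621, 0.2025]
tcp_rot: [[-0.19, 0.982, -0.004], [0.982, 0.19, 0.001], [0.002, -0.004, -1.0]]
force: [0.5, 0.4, -1.2]
opening: 0.412
```

Call:
servo_tool(
  increments=[
    [1, [30, 8.5, 0], -0.3],
    [1, [16, 5, 0], -0.3],
    [1, [9, 3, 0], 0],
    [1, [0, 0, 0], 0],
    [1, [0, 0, 0], 0],
  ],
)

```text
time_s: 16.3
position: [0.5493, 0.1161, 0.2042]
tcp_rot: [[-0.199, 0.98, -0.0], [0.98, 0.199, -0.0], [-0.0, -0.0, -1.0]]
force: [-0.0, -0.7, -1.1]
opening: 0.412
```

Run:
```python
from h import *
s=bot.read_state();print(s['position'],s['tcp_rot'],s['opening'],s['time_s'])
plan([.5522,.1175,.0743],11.5,1)
p,d=bot.capture("wrist");cv2.imwrite('pics/w8.png',p)
P=cloud('wrist',d,s)
for r in bot.trace("wrist","block_center")[:2]:
    m=r['region']&(d>0)&(P[...,2]>.2);print(r['p'],r['bbox'],m.sum())
    if m.sum()>20:
        q=P[m];print(cv2.minAreaRect(q[:,:2].astype(np.float32)*1000),np.median(q[:,2]))
a=np.radians(11.5);gx=np.array([np.cos(a),np.sin(a)]);gy=np.array([-np.sin(a),np.cos(a)])
X=P[...,:2]@gx*1000;Y=P[...,:2]@gy*1000;Z=P[...,2]*1000
c=np.array([.5535,.1184]);X-=c@gx*1000;Y-=c@gy*1000
for nm,y0,y1,z0,z1 in [('lamp',105,215,113.7,122),('lens',50,125,108,113.3),('recv',-140,-40,109,122)]:
    m=(abs(X)<60)&(Y>y0)&(Y<y1)&(Z>z0)&(Z<z1)
    if m.sum()>30:print(nm,m.sum(),np.percentile(X[m],[.5,99.5]),np.percentile(Y[m],[.5,99.5]),cv2.minAreaRect(P[m][:,:2].astype(np.float32)*1000)[2])
```

```text
[0.5493 0.1161 0.2042] [[-0.1989  0.98   -0.0004]
 [ 0.98    0.1989 -0.0004]
 [-0.0003 -0.0004 -1.    ]] 0.41223636539306935 16.3
h0 11.472907400377656 dh 0.027092599622335456 D [   2.9029    1.4288 -129.9162]
[0.8, 3.1, 129.9] -0.03
0.86 [238.7, 225.2, 326.2, 314.5] 3855
((546.447509765625, 129.50144958496094), (36.63688278198242, 38.2847900390625), 10.57431697845459) 0.2542246763101531
lamp 5771 [-36.7186  32.5024] [115.7432 156.8532] 11.520103454589844
lens 4802 [-27.1737  22.9162] [ 59.8245 115.8258] 10.26371955871582
```

View pics/w8.png

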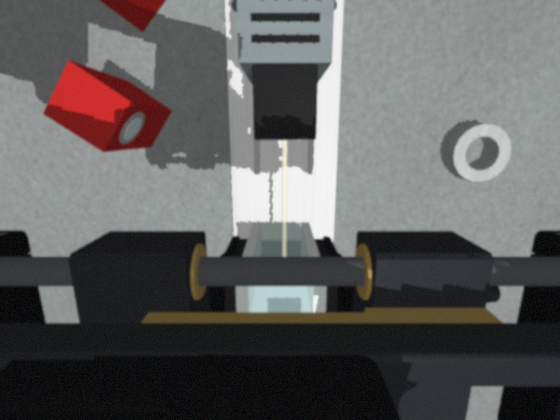

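The lens is still flush (lens end 115.8, lamp 115.7). The block is held upright between the pads. I correct by (0.8, 3) mm and lower.

Call:
servo_tool(
  increments=[
    [1, [0.8, 3, 15], 0],
    [1, [0, 0, 30], 0],
    [1, [0, 0, 35], 0],
    [1, [0, 0, 30], 0],
    [1, [0, 0, 20], 0],
  ],
)

```text
time_s: 17.02
position: [0.5511, 0.1179, 0.0719]
tcp_rot: [[-0.199, 0.98, -0.003], [0.98, 0.199, -0.0], [0.0, -0.003, -1.0]]
force: [-0.2, -0.0, -1.1]
opening: 0.412
```

Call:
servo_tool(
  increments=[
    [1, [0, 0, 0], 0],
    [1, [0, 0, 0], 0],
    [1, [0, 0, 0], 0],
    [1, [0, 0, 0], 0],
  ],
)

```text
time_s: 17.52
position: [0.5527, 0.1183, 0.0752]
tcp_rot: [[-0.2, 0.98, 0.002], [0.98, 0.2, 0.0], [-0.0, 0.002, -1.0]]
force: [-0.1, -0.6, -0.5]
opening: 0.406
```

Run:
```python
from h import *
s=bot.read_state();print(s['position'],s['tcp_rot'],s['opening'],s['time_s'],s['force'])
plan([.5522,.1175,.0743],11.5,1)
for c,(r0,r1,c0,c1) in {"top":(180,290,120,270),"scene":(110,230,240,400),"wrist":(0,420,0,560)}.items():
    p,d=bot.capture(c);f=min(800/(c1-c0),600/(r1-r0));cv2.imwrite(f'pics/{c}9.png',cv2.resize(p[r0:r1,c0:c1],None,fx=f,fy=f,interpolation=cv2.INTER_CUBIC))
    if c!='wrist':
        np.save(f'P9{c}.npy',cloud(c,d))
        for r in bot.trace(c,"block_center")[:3]:print(c,r['p'],r['bbox'])
    for X in ([.5522,.1175,.085],[.5522,.1175,.125]): print(c,proj(c,X,s))
```

```text
[0.5527 0.1183 0.0752] [[-0.1998  0.9798  0.0018]
 [ 0.9798  0.1998  0.    ]
 [-0.0003  0.0018 -1.    ]] 0.4060750668652275 17.525 [-0.0517 -0.5845 -0.4806]
h0 11.527182302187903 dh -0.027182302187895857 D [-0.5098 -0.8128 -0.9321]
[-0.7, -0.7, 0.9] 0.03
top [[204.3487 225.9996]]
top [[201.9788 223.0068]]
scene 0.52 [306.4, 154.4, 324.5, 182.3]
scene [[313.4254 168.3987]]
scene [[313.9439 155.4008]]
wrist [[280.2179 262.178 ]]
wrist [[280.1165 301.9714]]
```

View pics/top9.png

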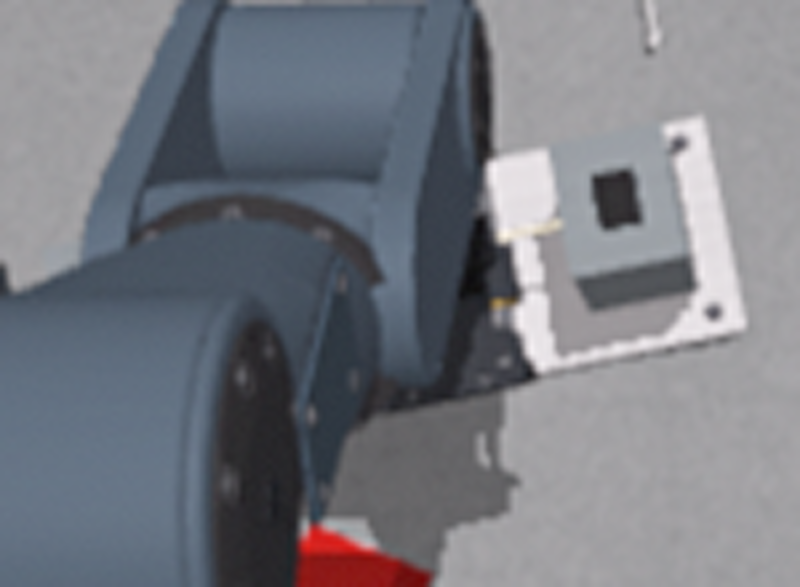

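View pics/scene9.png

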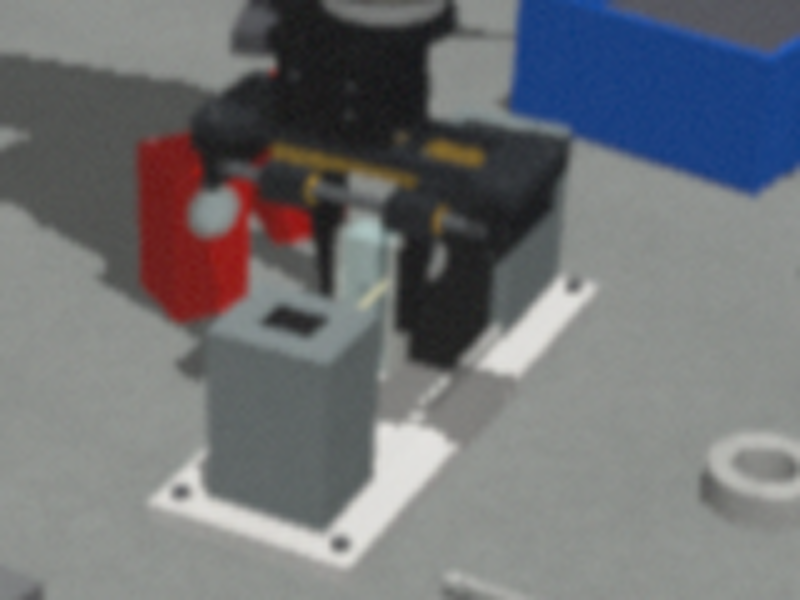

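View pics/wrist9.png

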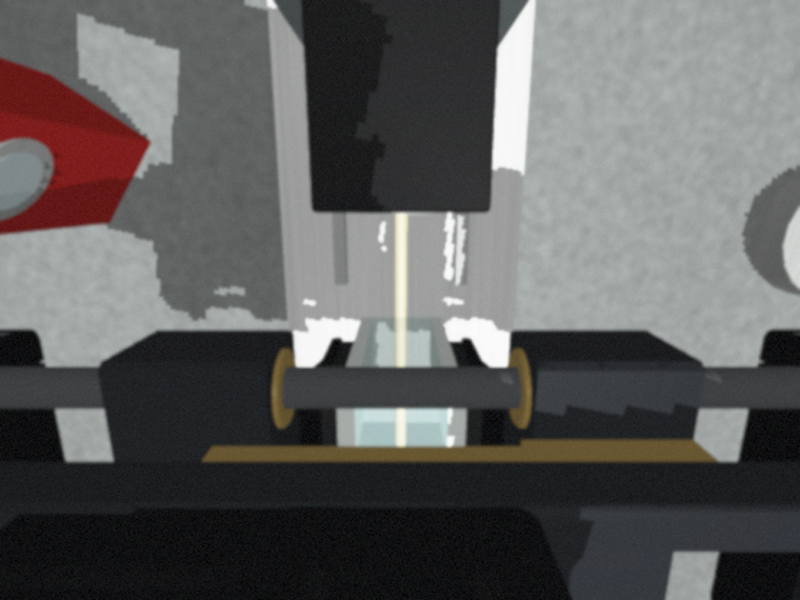

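In the wrist view the beam (column 402) runs through the middle of the glass (355–448). I'll let it settle and check y-centring, height and yaw from depth.

Call:
servo_tool(
  increments=[
    [1, [0, 0, 0], 0],
    [1, [0, 0, 0], 0],
    [1, [0, 0, 0], 0],
  ],
)

```text
time_s: 18.15
position: [0.5521, 0.1183, 0.0743]
tcp_rot: [[-0.2, 0.98, -0.0], [0.98, 0.2, -0.0], [-0.0, -0.0, -1.0]]
force: [0.3, -0.2, -1.2]
opening: 0.409
```

Run:
```python
from h import *
s=bot.read_state();print(s['position'],s['tcp_rot'][:,1],s['opening'],s['time_s'],s['force'])
plan([.5522,.1175,.0743],11.5,1)
p,d=bot.capture("wrist")
P=cloud('wrist',d,s)
a=np.radians(11.5);gx=np.array([np.cos(a),np.sin(a)]);gy=np.array([-np.sin(a),np.cos(a)])
X=P[...,:2]@gx*1000;Y=P[...,:2]@gy*1000;Z=P[...,2]*1000
c=np.array([.5535,.1184]);X-=c@gx*1000;Y-=c@gy*1000
r=bot.trace("wrist","block_center")
for q in r[:1]:
    m=q['region']&(d>0);print(q['p'],q['bbox'],m.sum(),np.percentile(Z[m],[1,50,90,99]))
    t=m&(Z>121)&(Z<130);print('top',t.sum(),np.median(Z[t]),np.percentile(X[t],[1,99]),np.percentile(Y[t],[1,99]))
    f=m&(Z<118)&(Z>50);print('face',f.sum(),np.percentile(Y[f],[5,50,95]),np.percentile(X[f],[1,99]))
    if f.sum()>30:
        A=np.c_[X[f],Z[f],np.ones(f.sum())];print(np.linalg.lstsq(A,Y[f],rcond=None)[0])
l=(Y>50)&(Y<80)&(abs(X)<30)&(Z>109)&(Z<114);print('lens',np.percentile(Y[l],[.5]),np.percentile(X[l],[.5,99.5]))
```

```text
[0.5521 0.1183 0.0743] [ 0.9798  0.1999 -0.0001] 0.40874663670482675 18.15 [ 0.3096 -0.1612 -1.2033]
h0 11.529518295405147 dh -0.02951829540515405 D [ 0.1039 -0.8135 -0.0003]
[-0.8, -0.1, 0.0] 0.03
0.69 [239.2, 223.6, 324.8, 312.1] 4442 [ 47.2143 123.9448 125.346  126.1189]
top 2334 124.82006391100967 [-19.4756  15.7731] [-4.8493  6.758 ]
face 1979 [ 9.992  10.3599 10.7278] [-19.4812  15.8889]
[-0.0011  0.0015 10.2321]
lens [59.8026] [-26.497   22.6431]
```

The block's clear face is square (slope 0.001) and upright. The centre is 84.8 mm high, x is within 0.4 mm and y within 0.6 mm. A last tiny trim, a final check, then hand in.

Call:
servo_tool(
  increments=[
    [1, [-0.6, -0.3, 0], 0],
    [1, [0, 0, 0], 0],
    [1, [0, 0, 0], 0],
    [1, [0, 0, 0], 0],
  ],
)

```text
time_s: 18.75
position: [0.552, 0.1177, 0.0744]
tcp_rot: [[-0.2, 0.98, 0.0], [0.98, 0.2, 0.0], [0.0, 0.0, -1.0]]
force: [-0.1, 0.1, -1.2]
opening: 0.409
```

Run:
```python
from h import *
s=bot.read_state();print(s['position'],s['tcp_rot'][:,1],s['opening'],s['time_s'],s['force'])
p,d=bot.capture("scene");cv2.imwrite('pics/sceneF.png',p)
print(bot.hand_in())
```

```text
[0.552  0.1177 0.0744] [0.9798 0.1998 0.    ] 0.40892326778895205 18.75 [-0.1437  0.0859 -1.1534]
the job is handed in; nothing more can be done
None
```

View pics/sceneF.png

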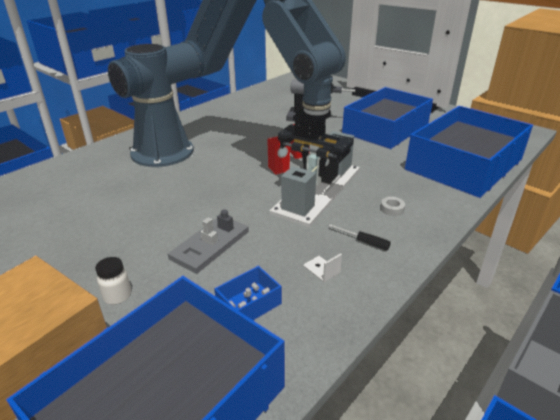

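I slid the lens module flush against the lamp housing, then took the glass block out of the rack by its frosted faces. I handed in at about 19 s of the allowed 54 s, with the block still held in the beam.

- **Lens module:** it moved about 31 mm until it stopped against the lamp, then I pressed it to 13 N and let go. Wrist depth then put the end of the lens at 115.8 mm and the lamp face at 115.7 mm, so there is no gap; the top view agreed.
- **Glass block:** the gripper opening was 36 mm, matching the block's width across the frosted faces. Its clear face came out square to the beam (slope about 0.001) and its centre 84.8 mm above the table.
- **Beam:** the block's centre was within about 0.5 mm of the beam line and of the midpoint. I then trimmed it by 0.6 mm and 0.3 mm. After that I checked the arm's pose but did not measure the depth again.
- **Other things:** in the last scene picture nothing else looks moved, and the red look-alikes were not touched.

**Disagreements:** the wrist and top cameras differed by about 2 mm in x. I used the value between them, which fitted where the gripper had put the lens. The network also proposed the stepped blank as the glass block and a red look-alike as the lens module; I rejected both from the pictures.

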